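Sweep the offcuts into the scrap pan

TASK

Clear the cutting mat: with your fingertips, sweep the three white foam-board offcuts along the mat into the blue scrap pan until each lies well inside it, past the front ends of its side walls. Only push them along; do not pick them up. Leave everything else where it is.

Things in the scene. Friction and masses are not known exactly. Their poses are not given: they have to be found in the camera images.
- pan: Blue scrap pan like a dustpan without a handle, fixed in place. Origin: centre of its underside, on the mat's top; x runs from the open mouth to the back wall, y across, z up. Inside: x -60 mm (mouth, front ends of the side walls) to +60 mm, y -100 to +100 mm. Walls 4 mm thick, 40 mm high; floor 2 mm thick; a gentle ramp from x -86 to -60 mm leads up to it.
- mat: Black cutting mat with a pale grid, 600 by 900 mm, 3 mm thick, fixed on the table under all the work: its top is 3 mm above the table. Origin: centre of its underside.
- offcut_disc: White rigid foam-board offcut, a disc 44 mm in diameter and 15 mm thick, about 15 g, lying loose and flat on the mat. Origin: centre of its underside, z up.
- offcut_bar: White rigid foam-board offcut, a rectangle 50 mm (its x) by 30 mm (its y), 15 mm thick, about 15 g, lying loose and flat on the mat. Origin: centre of its underside, z up.
- offcut_ell: White rigid foam-board offcut, an L that fills a 45 by 45 mm square except for one 25 by 25 mm corner (its +x, +y corner); legs 20 mm wide, 15 mm thick, about 15 g, lying loose and flat on the mat. Origin: centre of that 45 mm square, on the underside, z up.
- knife: Dark blue craft knife lying on the mat, 142 mm long, 14 mm wide, 12 mm high; origin on its underside near mid-length, x along it towards the blade (from -68 to +74 mm). Leave it alone.
- tape: Roll of tan masking tape lying flat on the mat, 80 mm in diameter, 24 mm high; origin at the centre of its underside. Leave it alone.
- weight: Small brass weight standing on the mat, 36 mm in diameter, 34 mm high; origin at the centre of its underside. Leave it alone.
- model: White open model box, 90 by 90 mm and 65 mm high, standing on the mat; origin at the centre of its underside. Leave it alone.
- tube: Paper tube standing on end on the mat, 42 mm in diameter, 120 mm high; origin at the centre of its underside. Leave it alone.
- glue: White glue bottle with an orange cap standing on the mat, 48 mm in diameter, 130 mm high; origin at the centre of its underside. Leave it alone.
- case: Orange plastic case lying on the mat, 75 by 110 mm, 38 mm high; origin at the centre of its underside. Leave it alone.
- gluegun: Yellow glue gun lying on its side on the table beside the mat, about 170 by 126 mm, 36 mm high; origin on its underside, in the barrel. Leave it alone.

How it is judged (in metres and radians):
At the end, for the whole second after the job is handed in: The origin of each of the three offcuts is inside the pan, at least 27 mm past the mouth (pan x above -33 mm, up to the back wall) and between the side walls (pan y within 100 mm), less than 40 mm above the mat and at rest; all eight other things are within 15 mm of where they started (x of offcut_disc in the frame of pan between -0.033 and 0.06 m and y of offcut_disc in the frame of pan between -0.1 and 0.1 m and height (world z) of each of offcut_disc, offcut_bar, offcut_ell below 0.043 m and linear speed of each of offcut_disc, offcut_bar, offcut_ell below 0.01 m/s and x of offcut_bar in the frame of pan between -0.033 and 0.06 m and y of offcut_bar in the frame of pan between -0.1 and 0.1 m and x of offcut_ell in the frame of pan between -0.033 and 0.06 m and y of offcut_ell in the frame of pan between -0.1 and 0.1 m and distance of each of knife, tape, weight, model, tube, glue, case, gluegun from where it was at the start of the episode below 0.015 m); the robot touches nothing.
It fails at once if offcut_disc is lifted: its origin more than 15 mm above the mat in front of the pan, or more than 40 mm above the mat anywhere, even over the pan (height (world z) of offcut_disc above 0.043 m or (height (world z) of offcut_disc above 0.018 m and x of offcut_disc in the frame of pan below -0.1 m)).
It fails at once if offcut_bar is lifted: its origin more than 15 mm above the mat in front of the pan, or more than 40 mm above the mat anywhere, even over the pan (height (world z) of offcut_bar above 0.043 m or (height (world z) of offcut_bar above 0.018 m and x of offcut_bar in the frame of pan below -0.1 m)).
It fails at once if offcut_ell is lifted: its origin more than 15 mm above the mat in front of the pan, or more than 40 mm above the mat anywhere, even over the pan (height (world z) of offcut_ell above 0.043 m or (height (world z) of offcut_ell above 0.018 m and x of offcut_ell in the frame of pan below -0.1 m)).
It fails at once if any of the other things (knife, tape, weight, model box, tube, glue bottle, case, glue gun) is moved more than 15 mm (distance of any of knife, tape, weight, model, tube, glue, case, gluegun from where it was at the start of the episode above 0.015 m).
It also fails if it takes over 72 s, if anything falls off the work surface, if the arm or the gripper's body presses on something with over 40 N, if the wrist force passes 120 N, or if a joint passes its speed limit or range.

ROBOT

A 6-joint arm with a two-finger parallel gripper is mounted at the origin on the work surface. World frame = base frame: x ahead of the robot, y to its left, z up, the work surface at z = 0. Lengths are in mm, angles in rad, forces in N, time in s.
With the tool pointing down it reaches from about 300 to 750 mm from the base axis. Payload 8.5 kg.
Tool frame: the origin (TCP) lies at the very end of the fingers, on their centre line; the grasp point (between the pads) lies 19 mm behind it; z points along the fingers, y is the line along which they close (so a half turn about z gives the same grasp; the last joint's range is limited). The gripper opens to 85 mm and grips with 20 to 120 N. Pads are 22 mm wide; open, the fingers measure 114 mm over their backs; the gripper's body (76 mm by 85 mm) begins 54 mm behind the grasp point. The pads swing forward as they close: fully open they stand 13 mm farther back than shut.
Start: joints at [1.102, 0.381, 1.297, -0, 1.464, -0.215], TCP at [138.088, 532.364, 201.222] pointing down, gripper open.
Joint ranges: [-3.11, 3.11], [-0.89, 2.33], [0.22, 2.48], [-1.42, 4.56], [0.17, 2.85], [-2.88, 2.88]. Speed limits (rad/s): [2.39, 2.39, 3.14, 3.14, 3.14, 3.14].

INTERFACE

Orientations are given as a unit quaternion [w, x, y, z].
In Python, from bench import arm gives the robot as it stands. The module is installed in compiled form; this text tells all that it offers.
- The arm moves only by the tool servo_tool, never from a script. Its argument "targets" is one flat list of numbers, 4 for each row, row after row: the shift along the world's x, y, z in mm, then the turn about the world's z in degrees. A call has 1 to 8 rows; each row shifts and turns the commanded pose from where the row before left it; what a row does not reach is not made up. A row lasts 1/10 s, in which the tool goes at most 50 mm and 8.59 degrees, less where a joint would pass 70% of its speed; a pose out of reach is approached as far as the arm can. A call with a gripper value outside its range is refused whole. "fingers" is the opening, from 0 (shut) to 1 (fully open), set as the call begins (left out, the last holds). The fingers move at their own pace and stop on an object; the grip force is fixed at half the most. Time passes only in rows, so rows that do not move let the fingers close. It gives the time, the measured TCP pose, the force, the opening and the grip force at its end, in the units of the state.
- arm.get_state(): the state, without advancing time (a new reading comes with each control period).
- arm.camera(name): name is "side" or "top"; returns the picture (480x640x3 uint8, blue, green, red); there is no depth.
- arm.camera_info(name): a dict with "K" (3x3 intrinsics, pixels), "D" ([k1, k2, p1, p2, k3] as OpenCV has them; the pictures are not rectified), "xyz" and "attitude" of the camera in the world. Camera axes: x right, y down, z forward; pixel columns grow to the right and rows downward; lengths in mm; the calibration is good to about 2 mm. A picture is of the moment at which its call begins. camera_info takes no time and is no camera call.
- arm.finish_job(): hands the job in; it is judged then, once.
The state is a dict: "time": time; "q": joint angles; "joint_vel": joint speeds; "joint_torque": joint torques, N m; "tcp_pos": TCP position; "eef_rot": TCP orientation; "contact_force": force on the tool from outside, world axes, zero at the start; "torque": the same for the moment, N m; "opening": finger opening in mm; "grip_force": force on a finger pad.
Only numpy, scipy, OpenCV 4.12 (cv2) and the standard library are available. Lean on these libraries where they do the work, as an engineer would, in place of code of your own. Each camera call takes 0.05 s, during which the arm holds its last target. There are 200 camera calls.

## Working session

There is one attempt and no reset: what is moved stays moved. The work goes in short steps, Python scripts to look and compute and a tool call to move; the robot and the scene stay as the last step left them, time stands still between calls to the robot, and variables do not carry over. Pictures are saved under pics/ and viewed, at most 10 in all, crops included, and the job is handed in when it is done.

Besides the shell and the picture viewer there is one more tool, called after "Request:" in YAML: its name, and indented under it one key for each argument. servo_tool: Moves the arm, as the interface text tells. Its arguments: {"type":"object","properties":{"targets":{"type":"array","items":{"type":"number"}},"fingers":{"type":"number"}},"required":["targets"]}

```bash
mkdir -p pics; cat > h.py <<'E'
import numpy as np, cv2
from scipy.spatial.transform import Rotation as R
from bench import arm
def cam(n):
    i=arm.camera_info(n); q=np.array(i["attitude"],float)
    Rm=R.from_quat(q[[1,2,3,0]]).as_matrix() if q.size==4 else q.reshape(3,3)
    return np.array(i["K"],float),np.array(i["D"],float),np.array(i["xyz"],float),Rm
def world(n,pts,z):
    K,D,t,Rm=cam(n)
    u=cv2.undistortPoints(np.array(pts,float).reshape(-1,1,2),K,D).reshape(-1,2)
    d=np.c_[u,np.ones(len(u))]@Rm.T
    z=np.broadcast_to(z,len(u))
    return t+d*((z-t[2])/d[:,2])[:,None]
E
python3 - <<'E'
from h import *
for n in("top","side"):
    print(arm.camera_info(n)); cv2.imwrite(f"pics/{n}0.png",arm.camera(n))
print(arm.get_state())
E
```

```text
{'K': array([[456.39755194,   0.        , 319.05666216],
       [  0.        , 456.39755194, 234.34546771],
       [  0.        ,   0.        ,   1.        ]]), 'D': array([0.00414203, 0.        , 0.        , 0.        , 0.        ]), 'xyz': array([456.66541221, -93.69791862, 946.67364434]), 'attitude': array([ 0.06178828, -0.69819721,  0.71027516, -0.06490045])}
{'K': array([[591.48573479,   0.        , 323.63192265],
       [  0.        , 591.48573479, 252.41853628],
       [  0.        ,   0.        ,   1.        ]]), 'D': array([-0.06388522,  0.        ,  0.        ,  0.        ,  0.        ]), 'xyz': array([ 266.95015361, 1040.71700932,  822.18645466]), 'attitude': array([ 0.06845245, -0.13198824,  0.87133835, -0.467614  ])}
{'time': 0.1, 'q': array([ 1.10169401e+00,  3.81113241e-01,  1.29815401e+00, -2.25298732e-05,
        1.46359399e+00, -2.15303331e-01]), 'joint_vel': array([-0.00088104, -0.00081714, -0.0024921 , -0.00110191,  0.00032151,
       -0.00163112]), 'joint_torque': array([ 2.97089617e-03, -4.49228168e+01, -2.31660032e+01, -1.69292821e-04,
        3.55001081e-03, -9.23375893e-06]), 'tcp_pos': array([137.9685038 , 532.10687999, 200.69224345]), 'eef_rot': array([-2.02295081e-04,  1.26557952e-01,  9.91959012e-01, -6.01273260e-04]), 'contact_force': array([-0.19556022,  0.10430446,  0.8315737 ]), 'torque': array([ 0.00611643,  0.02790696, -0.00235181]), 'grip_force': 0.0, 'opening': 85.49032885666283}
```

View pics/top0.png

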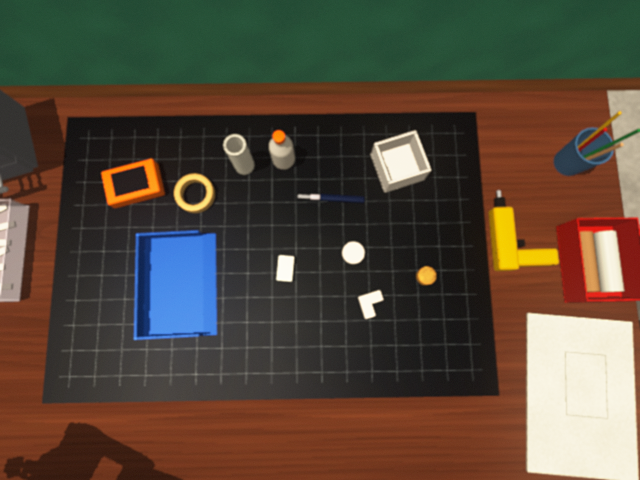

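View pics/side0.png

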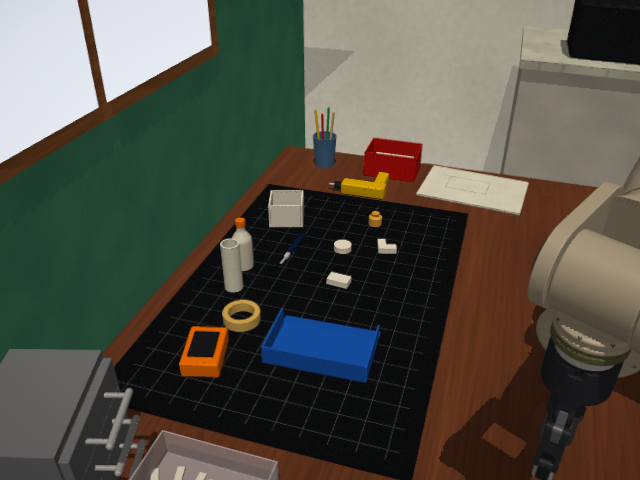

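The top view shows the pan at about (176,285) with its mouth to the right at column 215. The bar is at (286,268), the disc at (353,252), the ell at (371,304) and the weight at (427,275). The knife lies at (330,198). I'll enlarge this area to read the corners.

```bash
python3 - <<'E'
import cv2
im=cv2.imread("pics/top0.png")
c=im[180:350,125:295]; d=im[180:350,270:450]
cv2.imwrite("pics/c1.png",cv2.resize(im[180:345,125:445],None,fx=2.5,fy=2.5,interpolation=cv2.INTER_CUBIC))
from h import *
g=cv2.cvtColor(im,cv2.COLOR_BGR2HSV)
m=((g[...,2]>150)&(g[...,1]<70)).astype('uint8'); m[:225]=0;m[330:]=0;m[:,:230]=0;m[:,450:]=0
n,l,s,ce=cv2.connectedComponentsWithStats(m)
for i in range(1,n):
    if s[i,4]<60: continue
    c,_=cv2.findContours((l==i).astype('uint8'),cv2.RETR_EXTERNAL,cv2.CHAIN_APPROX_NONE)
    p=cv2.approxPolyDP(c[0],2.5,True).reshape(-1,2)
    print(s[i],ce[i],world("top",[ce[i]],17)[0].round(1)); print(p.tolist(),world("top",p,18)[:,:2].round().tolist(),cv2.minAreaRect(world("top",c[0].reshape(-1,2),18)[:,:2].astype('float32')))
def pr(n,p,z): print(n,world("top",[p],z)[0].round(1))
pr("panmouth",(216,235),43);pr("panmouth",(216,334),43);pr("back",(137,235),43);pr("back",(136,338),43)
pr("knife tip",(298,197),10);pr("knife end",(364,199),10);pr("weight",(427,275),37);pr("tape",(194,193),27)
E
```

```text
[342 241  23  23 409] [352.87041565 252.3007335 ] [ 586.5 -168.1   17. ]
[[348, 242], [342, 249], [343, 258], [356, 263], [362, 259], [364, 250], [359, 243]] [[608.0, -159.0], [594.0, -146.0], [575.0, -147.0], [564.0, -174.0], [572.0, -186.0], [591.0, -191.0], [606.0, -181.0]] ((586.1102905273438, -168.313232421875), (44.9622688293457, 45.593360900878906), 43.71034622192383)
[276 255  18  27 426] [284.76760563 268.03286385] [556.5 -28.   17. ]
[[279, 255], [276, 279], [291, 281], [293, 256]] [[583.0, -16.0], [534.0, -10.0], [530.0, -41.0], [581.0, -45.0]] ((556.724853515625, -28.145837783813477), (33.4536018371582, 53.47030258178711), 83.89017486572266)
[358 290  25  29 418] [369.4784689  302.79425837] [ 483.3 -198.5   17. ]
[[379, 290], [358, 297], [365, 318], [375, 315], [372, 304], [382, 300]] [[509.0, -219.0], [495.0, -176.0], [453.0, -188.0], [459.0, -209.0], [481.0, -203.0], [488.0, -224.0]] ((480.7164306640625, -203.6881866455078), (47.55666732788086, 48.026817321777344), 16.15814208984375)
panmouth [622.7 108.   43. ]
panmouth [428.1 103.5  43. ]
back [625.4 266.4  43. ]
back [423.3 257.5  43. ]
knife tip [707.6 -56.2  10. ]
knife end [ 700.9 -195.7   10. ]
weight [ 535.6 -313.    37. ]
tape [715.2 159.3  27. ]
```

View pics/c1.png

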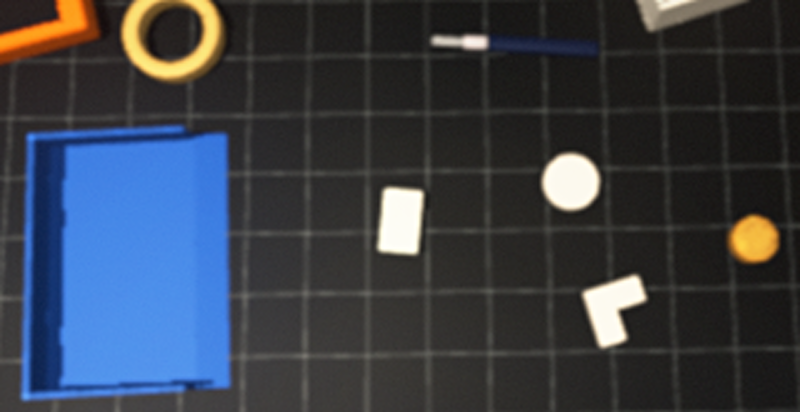

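The pan's inside spans x 428–622 with its mouth near y 138 and its back near y 258, so the sweep direction is +y. Plan: use the fingers about 25 mm apart as a two-point rake. The bar goes to x≈525, the disc to x≈588 and the ell to x≈465.

Request:
servo_tool:
  targets: [26,-37.5,0,-8.4,26,-37.5,0,-8.4,26,-37.5,0,-8.4,26,-37.5,0,-8.4,26,-37.5,0,-8.4,26,-37.5,0,-8.4,26,-37.5,0,-8.4,26,-37.5,0,-8.4]
  fingers: 0.3

```text
time: 0.9
tcp_pos: [346.6, 230.7, 201.2]
eef_rot: [-0.0, 0.657, 0.754, -0.0]
contact_force: [1.2, 0.3, 0.7]
opening: 25.4
grip_force: 0.0
```

Request:
servo_tool:
  targets: [26,-37.5,0,0,26,-37.5,0,0,26,-37.5,0,0,26,-37.5,0,0,26,-37.5,0,0,26,-37.5,0,0,26,-37.5,0,0,26,-37.5,0,0]

```text
time: 1.7
tcp_pos: [554.7, -69.4, 200.9]
eef_rot: [-0.0, 0.654, 0.756, -0.0]
contact_force: [0.4, 0.1, -0.3]
opening: 26.1
grip_force: 0.0
```

Request:
servo_tool:
  targets: [0,0,-40,0,0,0,-40,0,0,0,-20,0,0,0,0,0,0,0,0,0]

```text
time: 2.2
tcp_pos: [554.4, -67.7, 101.8]
eef_rot: [0.0, 0.654, 0.756, 0.0]
contact_force: [0.6, 0.1, 0.2]
opening: 25.7
grip_force: 0.0
```

Request:
servo_tool:
  targets: [0,0,-40,0,0,0,-35,0,0,0,-17,0,0,0,0,0]

```text
time: 2.6
tcp_pos: [553.9, -67.5, 8.7]
eef_rot: [-0.001, 0.654, 0.756, -0.0]
contact_force: [0.1, 0.3, 1.6]
opening: 25.6
grip_force: 0.0
```

```bash
python3 - <<'E'
from h import *
a=arm.camera("side")[200:320,270:430]; b=arm.camera("top")[210:330,235:395]
cv2.imwrite("pics/s1.png",cv2.resize(np.hstack([a,b]),None,fx=2.5,fy=2.5,interpolation=cv2.INTER_CUBIC)); s=arm.get_state();print(s["tcp_pos"],s["contact_force"],s["time"])
K,D,t,Rm=cam("side")
for z in(3,s["tcp_pos"][2]): print(cv2.projectPoints(np.array([[[s["tcp_pos"][0],s["tcp_pos"][1],z]]]),cv2.Rodrigues(Rm.T)[0],-Rm.T@t,K,D)[0].ravel())
E
```

```text
[555.2327573  -67.93283276  10.94940038] [0.16515761 0.17703624 0.68573536] 2.7
[343.4102519  273.15552706]
[343.48657221 270.42823591]
```

View pics/s1.png

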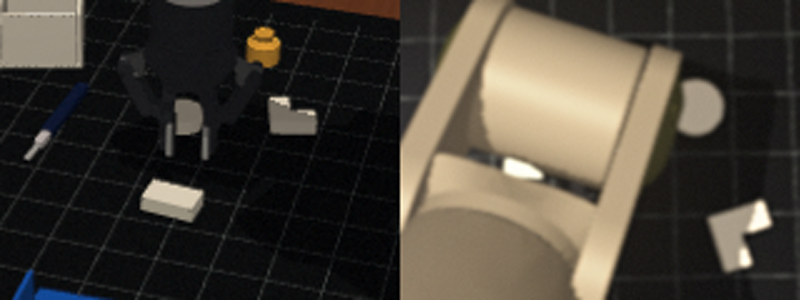

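Fingertips appear at side pixels (338,262) and (353,263), which is higher than expected. I'll check this against projected points.

```bash
python3 - <<'E'
from h import *
s=arm.get_state();K,D,t,Rm=cam("side")
P=lambda p:cv2.projectPoints(np.array([p],float),cv2.Rodrigues(Rm.T)[0],-Rm.T@t,K,D)[0].ravel().round(1)
for p in([581,-45,18],[530,-41,18],[530,-41,3],[555,-57,11],[555,-57,20],[555,-67,11],[555,-67,20],[555,-67,30]): print(p,P(p))
a=arm.camera("side")[240:300,300:380]
a=np.clip(a.astype(float)*2.5,0,255).astype('uint8')
cv2.imwrite("pics/s2.png",cv2.resize(a,None,fx=8,fy=8,interpolation=cv2.INTER_CUBIC))
E
```

```text
[581, -45, 18] [330.3 271.5]
[530, -41, 18] [350.9 276.2]
[530, -41, 3] [350.7 281.5]
[555, -57, 11] [342.3 273. ]
[555, -57, 20] [342.4 269.9]
[555, -67, 11] [343.5 270.6]
[555, -67, 20] [343.6 267.5]
[555, -67, 30] [343.7 264.1]
```

View pics/s2.png

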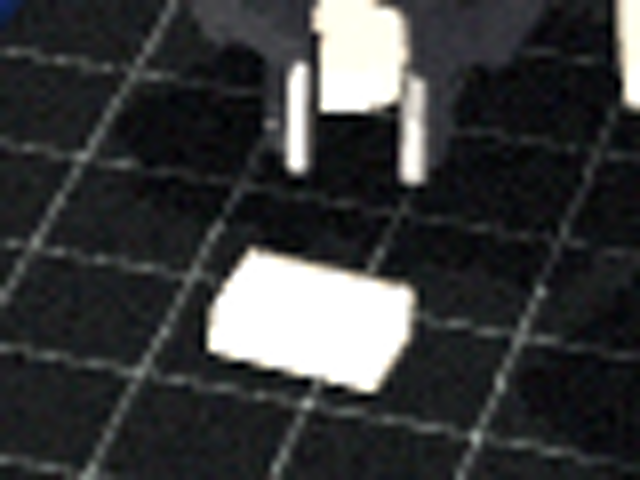

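The tips seem to sit well above the nominal TCP, at roughly z≈30. I'll feel downwards in small steps, watching the force.

Request:
servo_tool:
  targets: [0,0,-2,0,0,0,0,0,0,0,-2,0,0,0,0,0]

```text
time: 3.15
tcp_pos: [554.1, -67.6, 5.3]
eef_rot: [0.0, 0.654, 0.756, 0.0]
contact_force: [0.2, 0.3, 0.3]
opening: 25.9
grip_force: 0.0
```

```bash
python3 - <<'E'
from h import *
s=arm.get_state();print(s["tcp_pos"],s["contact_force"],s["opening"])
a=arm.camera("side")[240:300,300:380].astype(float)
a=np.clip(255*(a/255)**.35,0,255).astype('uint8')
cv2.imwrite("pics/s3.png",cv2.resize(a,None,fx=8,fy=8,interpolation=cv2.INTER_CUBIC))
E
```

```text
[554.07271715 -67.64611167   5.25714229] [0.15338231 0.32857897 0.29764219] 25.883886731145918
```

View pics/s3.png

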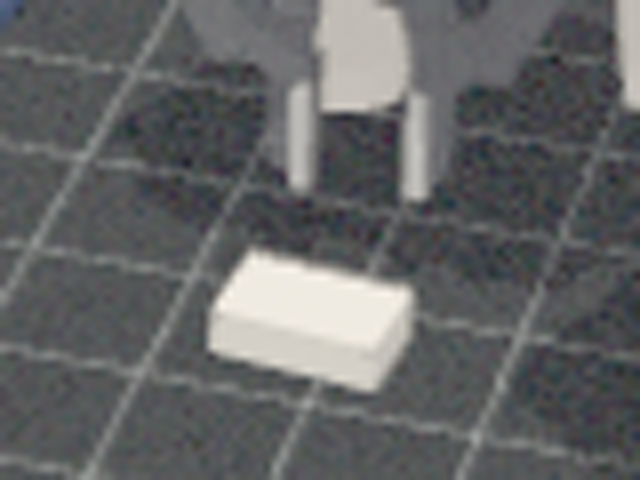

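Request:
servo_tool:
  targets: [0,0,-2,0,0,0,0,0,0,0,-2,0,0,0,0,0]

```text
time: 3.6
tcp_pos: [553.9, -67.6, 0.9]
eef_rot: [-0.0, 0.654, 0.756, -0.0]
contact_force: [-0.2, -0.3, -0.3]
opening: 25.6
grip_force: 0.0
```

Request:
servo_tool:
  targets: [0,0,-2,0,0,0,0,0]

```text
time: 3.8
tcp_pos: [554.0, -67.6, -1.0]
eef_rot: [-0.0, 0.654, 0.756, -0.0]
contact_force: [0.4, 0.7, -0.3]
opening: 25.6
grip_force: 0.0
```

Request:
servo_tool:
  targets: [0,0,-2,0,0,0,0,0]

```text
time: 4.0
tcp_pos: [554.0, -67.6, -3.0]
eef_rot: [-0.0, 0.654, 0.756, -0.0]
contact_force: [-0.2, 0.0, -0.2]
opening: 25.6
grip_force: 0.0
```

Request:
servo_tool:
  targets: [0,0,-2,0,0,0,0,0]

```text
time: 4.2
tcp_pos: [554.0, -67.6, -5.0]
eef_rot: [-0.0, 0.654, 0.756, -0.0]
contact_force: [-0.8, 1.1, 0.1]
opening: 25.5
grip_force: 0.0
```

```bash
python3 - <<'E'
from h import *
s=arm.get_state();print(s["tcp_pos"],s["contact_force"],s["opening"])
a=arm.camera("side")[240:300,300:380].astype(float)
a=np.clip(255*(a/255)**.35,0,255).astype('uint8')
cv2.imwrite("pics/s4.png",cv2.resize(a,None,fx=8,fy=8,interpolation=cv2.INTER_CUBIC))
E
```

```text
[553.97144796 -67.60047567  -5.01306535] [-0.8100781   1.13477572  0.12140245] 25.5121927034453
```

View pics/s4.png

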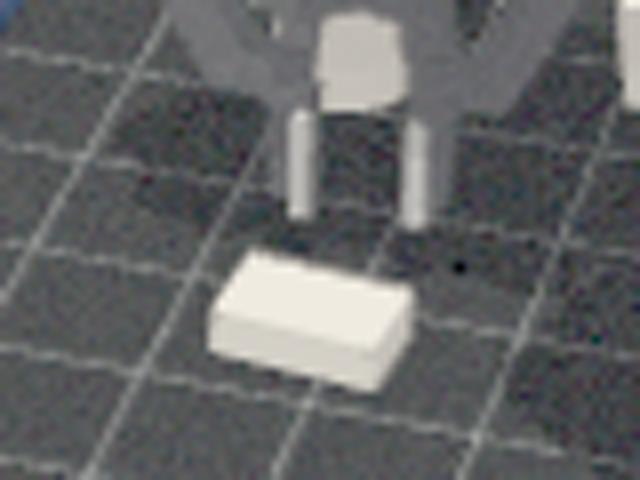

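Request:
servo_tool:
  targets: [0,0,-2,0,0,0,0,0]

```text
time: 4.45
tcp_pos: [554.0, -67.6, -7.0]
eef_rot: [-0.0, 0.654, 0.756, -0.0]
contact_force: [-0.0, -0.5, 0.2]
opening: 25.3
grip_force: 0.0
```

Request:
servo_tool:
  targets: [0,0,-2,0,0,0,0,0]

```text
time: 4.65
tcp_pos: [554.0, -67.6, -9.0]
eef_rot: [-0.0, 0.654, 0.756, -0.0]
contact_force: [-0.0, 0.0, -0.1]
opening: 25.9
grip_force: 0.0
```

Request:
servo_tool:
  targets: [0,0,-2,0,0,0,0,0]

```text
time: 4.85
tcp_pos: [554.0, -67.6, -11.0]
eef_rot: [-0.0, 0.654, 0.756, -0.0]
contact_force: [-0.2, -0.4, -0.8]
opening: 25.8
grip_force: 0.0
```

Request:
servo_tool:
  targets: [0,0,-2,0,0,0,0,0]

```text
time: 5.05
tcp_pos: [554.0, -67.6, -13.0]
eef_rot: [-0.0, 0.654, 0.756, -0.0]
contact_force: [0.9, 0.1, -0.2]
opening: 25.5
grip_force: 0.0
```

Request:
servo_tool:
  targets: [0,0,-2,0,0,0,0,0]

```text
time: 5.25
tcp_pos: [554.0, -67.6, -15.0]
eef_rot: [-0.0, 0.654, 0.756, -0.0]
contact_force: [0.5, -0.2, 0.2]
opening: 25.6
grip_force: 0.0
```

Request:
servo_tool:
  targets: [0,0,-1,0,0,0,0,0]

```text
time: 5.45
tcp_pos: [554.0, -67.6, -15.9]
eef_rot: [-0.0, 0.654, 0.756, -0.0]
contact_force: [-0.0, 0.8, 0.7]
opening: 25.2
grip_force: 0.0
```

Request:
servo_tool:
  targets: [0,0,-1,0,0,0,0,0]

```text
time: 5.65
tcp_pos: [554.0, -67.6, -16.9]
eef_rot: [-0.0, 0.654, 0.756, -0.0]
contact_force: [0.0, -0.5, 0.0]
opening: 25.2
grip_force: 0.0
```

Request:
servo_tool:
  targets: [0,0,-1,0,0,0,0,0]

```text
time: 5.85
tcp_pos: [554.0, -67.6, -17.9]
eef_rot: [-0.0, 0.654, 0.756, -0.0]
contact_force: [0.2, 0.3, -0.2]
opening: 25.6
grip_force: 0.0
```

Request:
servo_tool:
  targets: [0,0,-1,0,0,0,0,0]

```text
time: 6.05
tcp_pos: [554.0, -67.6, -18.9]
eef_rot: [-0.0, 0.654, 0.756, -0.0]
contact_force: [0.1, -1.0, -0.6]
opening: 25.4
grip_force: 0.0
```

Request:
servo_tool:
  targets: [0,0,-1,0,0,0,0,0]

```text
time: 6.25
tcp_pos: [554.0, -67.6, -19.9]
eef_rot: [-0.0, 0.654, 0.756, -0.0]
contact_force: [0.5, -1.3, -0.8]
opening: 25.8
grip_force: 0.0
```

```bash
python3 - <<'E'
from h import *
a=arm.camera("side")[245:295,310:370].astype(float)
a=np.clip(255*(a/255)**.35,0,255).astype('uint8')
cv2.imwrite("pics/s5.png",cv2.resize(a,None,fx=12,fy=12,interpolation=cv2.INTER_CUBIC))
E
```

```text
(no output)
```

View pics/s5.png

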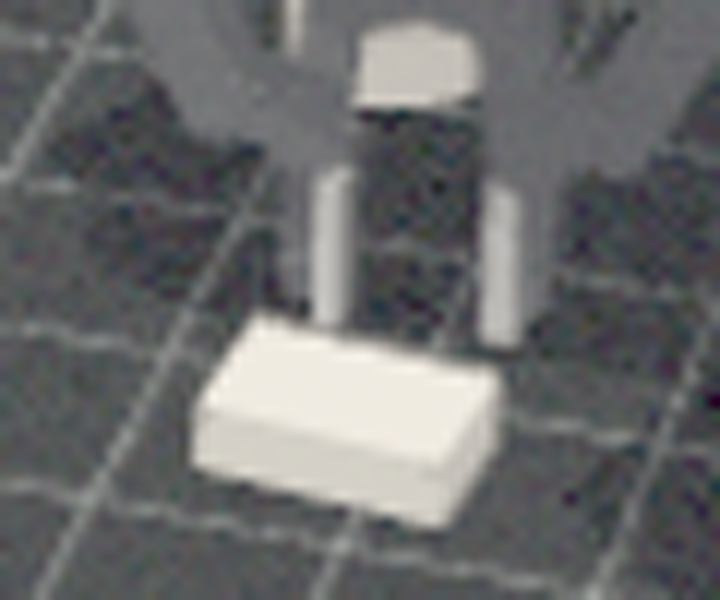

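Right tip bottom at about pixel (352,274), so the tips are at z≈6–11: a good pushing height, clear of the pan floor. Pushing the bar now.

Request:
servo_tool:
  targets: [-0.5,5,0,0,-1,10,0,0,-1,10,0,0,-1,10,0,0,-1,10,0,0,-1,10,0,0,-1,10,0,0,-1,10,0,0]

```text
time: 7.1
tcp_pos: [546.5, 8.3, -19.8]
eef_rot: [0.0, 0.654, 0.756, 0.0]
contact_force: [0.1, 0.1, 0.6]
opening: 25.6
grip_force: 0.1
```

```bash
cat > w.py <<'E'
from h import *
s=arm.get_state();print(s["time"],s["tcp_pos"].round(1),s["contact_force"].round(1))
g=cv2.cvtColor(arm.camera("side"),cv2.COLOR_BGR2HSV)
m=((g[...,2]>110)&(g[...,1]<60)).astype('uint8'); m[:225]=0;m[370:]=0;m[:,:290]=0;m[:,420:]=0
n,l,st,ce=cv2.connectedComponentsWithStats(m)
for i in range(1,n):
    if st[i,4]>30: print(st[i],world("side",[ce[i]],13)[0,:2].round())
E
python3 w.py
```

```text
7.1 [546.5   8.3 -19.8] [0.1 0.1 0.6]
[378 239  19  15 219] [ 480. -195.]
[324 288  24  17 313] [546.  36.]
```

The bar is following as expected. Continuing into the pan.

Request:
servo_tool:
  targets: [-1.2,10,0,0,-1.2,10,0,0,-1.2,10,0,0,-1.2,10,0,0,-1.2,10,0,0,-1.2,10,0,0,-1.2,10,0,0,-1.2,10,0,0]

```text
time: 7.95
tcp_pos: [536.9, 88.2, -19.8]
eef_rot: [-0.0, 0.654, 0.756, -0.0]
contact_force: [-0.3, 0.2, 0.8]
opening: 25.8
grip_force: 0.0
```

```bash
python3 w.py
```

```text
7.95 [536.9  88.2 -19.8] [-0.3  0.2  0.8]
[378 239  19  15 219] [ 480. -195.]
[316 311  26  17 352] [537. 115.]
```

Request:
servo_tool:
  targets: [-1.2,10,0,0,-1.2,10,0,0,-1.2,10,0,0,-1.2,10,0,0,-1.2,10,0,0,-1.2,10,0,0,-1.2,10,0,0,-1.2,10,0,0]

```text
time: 8.8
tcp_pos: [527.3, 168.2, -19.8]
eef_rot: [0.0, 0.654, 0.756, 0.0]
contact_force: [0.0, -0.4, -0.1]
opening: 25.6
grip_force: 0.1
```

```bash
python3 w.py
```

```text
8.8 [527.3 168.2 -19.8] [ 0.  -0.4 -0.1]
[378 239  19  15 208] [ 479. -194.]
[309 335  27  19 409] [528. 193.]
```

Request:
servo_tool:
  targets: [-1.2,10,0,0,-1.2,10,0,0,-0.5,5,0,0,0,-10,0,0,0,-10,0,0,0,0,40,0,0,0,45,0,0,0,15,0]

```text
time: 9.65
tcp_pos: [526.3, 171.1, 84.3]
eef_rot: [0.002, 0.655, 0.756, 0.002]
contact_force: [0.6, -0.6, -0.4]
opening: 25.6
grip_force: 0.0
```

Request:
servo_tool:
  targets: [7,-44,0,-4,7,-44,0,-4,7,-44,0,0,7,-44,0,0,7,-44,0,0,7,-44,0,0,7,-44,0,0,7,-44,0,0]

```text
time: 10.45
tcp_pos: [579.7, -182.8, 80.2]
eef_rot: [-0.0, 0.706, 0.708, -0.0]
contact_force: [1.0, 0.4, -0.3]
opening: 25.5
grip_force: 0.0
```

Request:
servo_tool:
  targets: [6,-39,0,0,0,0,0,0,0,0,0,0]

```text
time: 10.75
tcp_pos: [585.5, -220.1, 79.8]
eef_rot: [-0.0, 0.706, 0.708, -0.0]
contact_force: [-0.8, -0.1, -0.7]
opening: 25.4
grip_force: 0.0
```

```bash
python3 w.py
```

```text
10.75 [ 585.5 -220.1   79.8] [-0.8 -0.1 -0.7]
[378 239  18  14 195] [ 482. -196.]
[334 240  18  14 210] [ 586. -165.]
[306 344  28  15 296] [525. 214.]
```

Request:
servo_tool:
  targets: [0,0,-40,0,0,0,-40,0,0,0,-15,0,0,0,-5,0,0,0,0,0,0,5,0,0,0,8,0,0,0,10,0,0]

```text
time: 11.6
tcp_pos: [586.8, -195.0, -18.8]
eef_rot: [0.001, 0.706, 0.709, 0.0]
contact_force: [-0.7, 0.1, -0.0]
opening: 25.8
grip_force: 0.1
```

Request:
servo_tool:
  targets: [0,10,0,0,0,10,0,0,0,10,0,0,0,10,0,0,0,10,0,0,0,10,0,0,0,10,0,0,0,10,0,0]

```text
time: 12.4
tcp_pos: [586.5, -114.8, -19.8]
eef_rot: [0.0, 0.706, 0.709, 0.0]
contact_force: [0.1, -0.3, 0.3]
opening: 25.7
grip_force: 0.1
```

```bash
python3 w.py
```

```text
12.4 [ 586.5 -114.8  -19.8] [ 0.1 -0.3  0.3]
[378 239  18  14 179] [ 481. -196.]
[325 256  18  16 239] [585. -85.]
[306 344  28  15 297] [525. 214.]
```

Disc nested and following (y −85). Continuing.

Request:
servo_tool:
  targets: [0,10,0,0,0,10,0,0,0,10,0,0,0,10,0,0,0,10,0,0,0,10,0,0,0,10,0,0,0,10,0,0]

```text
time: 13.25
tcp_pos: [586.5, -34.8, -19.8]
eef_rot: [-0.0, 0.705, 0.709, -0.0]
contact_force: [-0.9, 0.2, -0.0]
opening: 25.6
grip_force: 0.0
```

Request:
servo_tool:
  targets: [0,10,0,0,0,10,0,0,0,10,0,0,0,10,0,0,0,10,0,0,0,10,0,0,0,10,0,0,0,10,0,0]

```text
time: 14.05
tcp_pos: [586.5, 45.2, -19.8]
eef_rot: [0.0, 0.706, 0.709, 0.0]
contact_force: [0.4, -0.1, 0.3]
opening: 25.6
grip_force: 0.0
```

```bash
python3 w.py
```

```text
14.05 [586.5  45.2 -19.8] [ 0.4 -0.1  0.3]
[378 239  19  15 220] [ 480. -195.]
[303 295  21  18 305] [585.  75.]
[306 344  28  15 296] [525. 214.]
```

Request:
servo_tool:
  targets: [0,10,0,0,0,10,0,0,0,10,0,0,0,10,0,0,0,10,0,0,0,10,0,0,0,10,0,0,0,10,0,0]

```text
time: 14.9
tcp_pos: [586.5, 125.2, -19.8]
eef_rot: [-0.0, 0.705, 0.709, 0.0]
contact_force: [-0.4, 0.5, 0.2]
opening: 25.9
grip_force: 0.0
```

```bash
python3 w.py
```

```text
14.9 [586.5 125.2 -19.8] [-0.4  0.5  0.2]
[378 239  19  15 219] [ 480. -195.]
[291 317  22  19 347] [585. 153.]
[306 344  28  15 295] [525. 214.]
```

Request:
servo_tool:
  targets: [0,10,0,0,0,10,0,0,0,10,0,0,0,10,0,0,0,10,0,0,0,5,0,0,0,-10,0,0,0,-10,0,0]

```text
time: 15.75
tcp_pos: [586.5, 158.6, -19.8]
eef_rot: [0.0, 0.705, 0.709, -0.0]
contact_force: [0.6, 0.2, 0.2]
opening: 25.9
grip_force: 0.0
```

Request:
servo_tool:
  targets: [0,0,40,0,0,0,45,0,0,0,15,0,-10,-41,0,1,-10,-41,0,1,-10,-41,0,1,-10,-41,0,0,-10,-41,0,0]

```text
time: 16.55
tcp_pos: [535.5, -48.4, 80.4]
eef_rot: [0.0, 0.687, 0.727, -0.0]
contact_force: [1.2, 0.6, 1.0]
opening: 25.5
grip_force: 0.0
```

Request:
servo_tool:
  targets: [-10,-41,0,0,-10,-41,0,0,-10,-41,0,0,-10,-41,0,0,-11,-41,0,0,0,0,0,0,0,0,0,0]

```text
time: 17.25
tcp_pos: [484.4, -252.0, 80.1]
eef_rot: [-0.0, 0.688, 0.726, 0.0]
contact_force: [0.2, -0.2, -0.2]
opening: 25.8
grip_force: 0.0
```

```bash
python3 w.py
```

```text
17.25 [ 484.4 -252.    80.1] [ 0.2 -0.2 -0.2]
[378 239  19  15 208] [ 481. -196.]
[290 334  14  19 223] [579. 206.]
[306 344  28  15 297] [525. 214.]
```

Request:
servo_tool:
  targets: [0,0,-40,0,0,0,-40,0,0,0,-15,0,0,0,-5,0,0,0,0,0,0,5,0,0,0,8,0,0,0,8,0,0]

```text
time: 18.1
tcp_pos: [485.8, -229.0, -19.0]
eef_rot: [0.001, 0.687, 0.727, 0.0]
contact_force: [-0.4, 1.6, 0.4]
opening: 25.4
grip_force: 0.1
```

Request:
servo_tool:
  targets: [0,8,0,0,0,8,0,0,0,8,0,0,0,8,0,0,0,8,0,0,0,8,0,0]

```text
time: 18.7
tcp_pos: [485.5, -181.0, -19.8]
eef_rot: [-0.0, 0.687, 0.727, -0.0]
contact_force: [0.4, -0.4, 1.3]
opening: 25.7
grip_force: 0.0
```

```bash
python3 w.py; python3 - <<'E'
from h import *
a=arm.camera("side")[200:370,270:440].astype(float)
cv2.imwrite("pics/e1.png",cv2.resize(np.clip(255*(a/255)**.5,0,255).astype('uint8'),None,fx=3.5,fy=3.5,interpolation=cv2.INTER_CUBIC))
E
```

```text
18.7 [ 485.5 -181.   -19.8] [ 0.4 -0.4  1.3]
[376 249  25  15 223] [ 468. -159.]
[290 334  14  19 223] [579. 206.]
[306 344  28  15 295] [525. 214.]
```

View pics/e1.png

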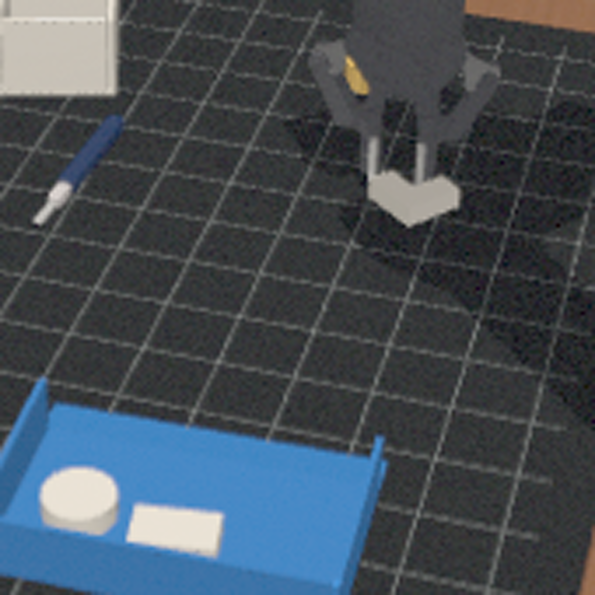

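Disc and bar lie in the pan. The ell is held by both fingers with its corner leading, centred at about x 468. Continuing.

Request:
servo_tool:
  targets: [0,10,0,0,0,10,0,0,0,10,0,0,0,10,0,0,0,10,0,0,0,10,0,0,0,10,0,0,0,10,0,0]

```text
time: 19.6
tcp_pos: [485.5, -100.8, -19.8]
eef_rot: [0.0, 0.687, 0.727, 0.0]
contact_force: [0.3, -0.2, 0.2]
opening: 25.6
grip_force: 0.1
```

```bash
python3 w.py
```

```text
19.6 [ 485.5 -100.8  -19.8] [ 0.3 -0.2  0.2]
[369 266  27  16 249] [465. -83.]
[290 334  14  19 222] [579. 206.]
[306 344  28  15 296] [525. 214.]
```

Request:
servo_tool:
  targets: [0,10,0,0,0,10,0,0,0,10,0,0,0,10,0,0,0,10,0,0,0,10,0,0,0,10,0,0,0,10,0,0]

```text
time: 20.45
tcp_pos: [485.5, -20.8, -19.8]
eef_rot: [0.0, 0.687, 0.727, -0.0]
contact_force: [0.1, 0.1, 0.4]
opening: 25.7
grip_force: 0.1
```

```bash
python3 w.py
```

```text
20.45 [485.5 -20.8 -19.8] [0.1 0.1 0.4]
[361 285  28  17 296] [466.  -3.]
[290 334  14  19 221] [579. 206.]
[306 344  28  15 296] [525. 214.]
```

Stable, with the ell at x≈466. Continuing with no steer for now.

Request:
servo_tool:
  targets: [0,10,0,0,0,10,0,0,0,10,0,0,0,10,0,0,0,10,0,0,0,10,0,0,0,10,0,0,0,10,0,0]

```text
time: 21.3
tcp_pos: [485.5, 59.2, -19.8]
eef_rot: [0.0, 0.687, 0.727, 0.0]
contact_force: [-0.3, 0.0, -0.8]
opening: 25.8
grip_force: 0.1
```

```bash
python3 w.py
```

```text
21.3 [485.5  59.2 -19.8] [-0.3  0.  -0.8]
[352 306  29  19 353] [465.  77.]
[290 334  14  19 222] [579. 206.]
[306 344  28  15 295] [525. 214.]
```

Request:
servo_tool:
  targets: [0,10,0,0,0,10,0,0,0,10,0,0,0,10,0,0,0,10,0,0,0,10,0,0,0,10,0,0]

```text
time: 22.05
tcp_pos: [485.5, 129.2, -19.7]
eef_rot: [0.0, 0.687, 0.727, 0.0]
contact_force: [-0.6, -1.1, -0.5]
opening: 25.9
grip_force: 0.5
```

```bash
python3 w.py
```

```text
22.05 [485.5 129.2 -19.7] [-0.6 -1.1 -0.5]
[343 325  31  21 403] [466. 144.]
[290 334  14  19 222] [579. 206.]
[306 344  28  15 296] [525. 214.]
```

Request:
servo_tool:
  targets: [0,10,0,0,0,10,0,0,0,10,0,0,0,10,0,0,0,8,0,0,0,5,0,0,0,0,0,0]

```text
time: 22.8
tcp_pos: [485.4, 182.0, -19.8]
eef_rot: [-0.0, 0.686, 0.727, 0.0]
contact_force: [-1.0, -0.1, 0.9]
opening: 26.3
grip_force: 0.0
```

Request:
servo_tool:
  targets: [0,-8,0,0,0,-10,0,0,0,-7,0,0,0,0,40,0,0,0,50,0,0,-30,50,0,0,-40,30,0,0,-40,0,0]

```text
time: 23.6
tcp_pos: [487.1, 48.7, 147.2]
eef_rot: [0.003, 0.687, 0.727, 0.002]
contact_force: [0.8, 0.1, -0.9]
opening: 25.8
grip_force: 0.0
```

Request:
servo_tool:
  targets: [-40,-30,0,0,-40,-30,0,0,-40,-30,0,0,0,0,0,0,0,0,0,0]

```text
time: 24.1
tcp_pos: [365.2, -40.4, 143.4]
eef_rot: [0.0, 0.688, 0.726, 0.0]
contact_force: [0.2, 0.5, 0.1]
opening: 25.6
grip_force: 0.0
```

```bash
python3 w.py; python3 - <<'E'
from h import *
a=arm.camera("side")[150:390,170:450]
b=arm.camera("top"); cv2.imwrite("pics/topf.png",b)
cv2.imwrite("pics/f.png",np.hstack([cv2.resize(a,(400,343)),cv2.resize(b[150:390,110:390],(400,343))]))
# how far did other things move: compare regions with start pictures
for n,t in(("top",b),("side",arm.camera("side"))):
    d=cv2.absdiff(t,cv2.imread(f"pics/{n}0.png")).max(2)>60
    print(n,[x for x in cv2.connectedComponentsWithStats(d.astype('uint8'))[2][1:].tolist() if x[4]>25])
E
```

```text
24.1 [365.2 -40.4 143.4] [0.2 0.5 0.1]
[290 334  14  19 222] [579. 206.]
[336 342  32  21 417] [465. 199.]
[306 344  28  15 295] [525. 214.]
top [[341, 241, 24, 24, 453], [157, 244, 26, 24, 488], [276, 254, 19, 28, 460], [152, 272, 23, 28, 537], [358, 290, 26, 30, 469], [157, 298, 27, 33, 532], [159, 350, 85, 130, 2660], [220, 358, 96, 103, 6187], [284, 385, 50, 95, 1726], [325, 403, 43, 28, 487], [66, 424, 35, 11, 217], [62, 437, 50, 6, 115], [70, 455, 13, 5, 26]]
side [[522, 0, 108, 78, 2644], [605, 0, 35, 63, 903], [449, 80, 33, 8, 98], [405, 90, 103, 121, 6459], [492, 91, 13, 26, 145], [401, 186, 15, 19, 128], [585, 187, 11, 10, 32], [619, 193, 21, 9, 99], [420, 217, 3, 14, 31], [436, 219, 4, 15, 27], [532, 222, 35, 54, 692], [598, 236, 42, 44, 1363], [334, 239, 18, 15, 227], [377, 239, 20, 15, 232], [326, 271, 26, 18, 312], [530, 277, 9, 10, 60], [587, 314, 20, 28, 312], [603, 314, 9, 13, 35], [524, 324, 14, 13, 117], [541, 329, 65, 36, 540], [566, 329, 16, 7, 58], [281, 333, 23, 20, 365], [336, 341, 32, 22, 448], [549, 340, 91, 78, 2042], [306, 344, 28, 15, 325], [565, 420, 6, 8, 35], [553, 426, 10, 6, 27], [539, 436, 21, 29, 187], [536, 465, 14, 15, 125]]
```

View pics/f.png

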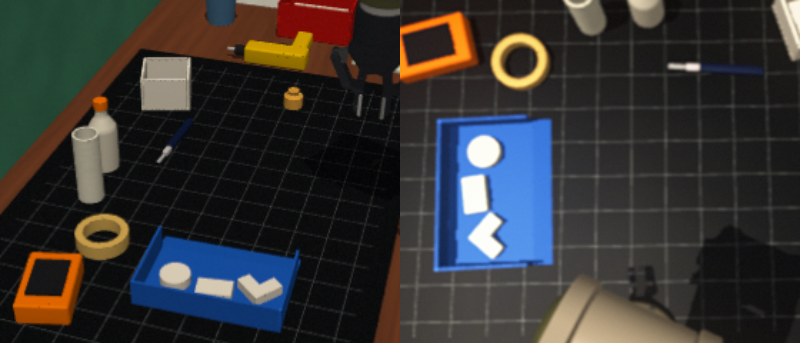

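All three offcuts lie well inside the pan: the ell is at y≈199, and the limit is about 168. The picture differences show nothing else has moved.

```bash
python3 -c "
from bench import arm
print(arm.finish_job())"
```

```text
the job is handed in; nothing more can be done
None
```

I swept all three offcuts well inside the pan without moving anything else, and handed the job in at about 24 s; no verdict came back.

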